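Empty a tray of used dishes into the shuttered discard station

TASK

Empty the tray with the two used petri dishes into the discard station: slide the station's shutter fully open to its end stop, lift the tray by its handle and tip both dishes into the well, set the empty tray back down upright on the worktop, and slide the shutter fully shut. Do not touch the dishes with the gripper, and leave the two bottles and the beaker standing where they are.

Things in the scene. Friction and masses are not known exactly. Their poses are not given: they have to be found in the camera images.
- station: grey discard station fixed to the worktop, a low box 108 (x) x 200 (y) x 100 mm high plus two steel guide rails (6 mm wide, 10 mm high, tops 110 mm up) along its long edges. Origin: centre of its underside; y runs along its length. Its +y half is an open well, inside 96 (x) x 92 (y) mm, floor 6 mm up; its -y half is a closed housing. A steel shutter slides on top between the rails
- well_mouth (a point): centre of the well's mouth, 100 mm above the worktop, 48 mm toward +y from the station's centre; axes as the station's
- shutter (a joint): shutter slide in m: 0 = fully shut over the well, against the +y end stop; 0.096 = fully open, parked over the housing against the -y end stop (it travels to the station's -y). Starts shut or partly open. It slides with about 2 N of friction and stays where it is left
- shutter_grip (a point): centre of the top of the shutter's black grip: an upright bar 60 mm long across the travel (station x), 14 mm thick (along the travel, station y), 34 mm tall, standing on the shutter plate; this point is 138 mm above the worktop, the plate's top 105 mm. It moves with the shutter
- tray: plain grey plastic tray, loose, about 0.16 kg, 186 mm long over all x 74 mm wide. Origin: underside, on the middle line; +x points to the open nose where dishes slide out. Floor 3 mm thick from x = -65 to +65 mm, then a shallow ramp rising to 7 mm at the nose (x = +85 mm); side walls 4 mm thick, 35 mm high; back wall at x = -65 mm, 36 mm high
- tray_handle (a point): grasp point of the tray's handle, 83 mm behind (-x) the tray's origin and 95 mm above its underside: centre of the round head (36 mm across, 16 mm thick along the tray's y, top 113 mm up) of an upright plate behind the back wall; axes as the tray's. Pinch it from above across its thickness
- tray_nose (a point): middle of the tray's nose edge, 85 mm ahead (+x) of its origin and 7 mm up; axes as the tray's
- dish_0: closed petri dish, flat disc 59 mm across, 15 mm high, 40 g; origin: centre of its underside. Lies in the back of the tray
- dish_1: the same kind of dish, in the front of the tray
- small_bottle: white reagent bottle with blue cap, 58 mm across, 110 mm tall, bystander; origin: centre of its underside
- large_bottle: white reagent bottle with blue cap, 70 mm across, 140 mm tall, bystander; origin: centre of its underside
- beaker: clear beaker, 55 mm across, 70 mm tall, bystander; origin: centre of its underside
Things that resemble listed ones, but are neither listed nor needed, are in the scene too. Leave any brown look-alike of the dish_0 alone.

How it is judged:
On the way, in this order (a step that is already met when the one before it is completed fails the run):
1. the shutter has been slid fully open, to within 4 mm of its end stop (value of joint shutter above 0.092 m), for 0.2 s.
2. both dishes lie inside the well (x of dish_0 in the frame of well_mouth between -0.05 and 0.05 m and y of dish_0 in the frame of well_mouth between -0.05 and 0.05 m and z of dish_0 in the frame of well_mouth between -0.11 and -0.015 m and x of dish_1 in the frame of well_mouth between -0.05 and 0.05 m and y of dish_1 in the frame of well_mouth between -0.05 and 0.05 m and z of dish_1 in the frame of well_mouth between -0.11 and -0.015 m), for 0.2 s.
At the end, for the whole second after the job is handed in: Both dishes lie inside the well, at least 15 mm below its mouth; the shutter is within 4 mm of fully shut; the tray stands released and at rest, upright (within 4.5 degrees) and flat on the worktop (origin within 8 mm of its height) (all of step 2 and value of joint shutter below 0.004 m and angle between tray's own z axis and vertical below 0.08 rad and height (world z) of tray between -0.008 and 0.008 m and linear speed of tray below 0.02 m/s); the robot touches nothing.
It fails at once if the gripper's fingers touch a dish (contact force between the fingers and dish_0 above 0.5 N or contact force between the fingers and dish_1 above 0.5 N).
It fails at once if a bottle or the beaker is moved by more than 30 mm or tipped (distance of any of small_bottle, large_bottle, beaker from where it was at the start of the episode above 0.03 m or angle between any of small_bottle, large_bottle, beaker's own z axis and vertical above 0.3 rad).
It also fails if it takes over 72 s, if anything falls off the work surface, if the arm or the gripper's body presses on something with over 40 N, if the wrist force passes 120 N, or if a joint passes its speed limit or range.

ROBOT

A 6-joint arm with a two-finger parallel gripper is mounted at the origin on a cart in front of the work surface, level with it; the furniture and walls round the work are solid. World frame = base frame: x ahead of the robot, y to its left, z up, the work surface at z = 0. Lengths are in m, angles in rad, forces in N, time in s.
With the tool pointing down it reaches from about 0.35 to 0.775 m from the base axis. Payload 7.3 kg.
Tool frame: the origin (TCP) lies at the very end of the fingers, on their centre line; the grasp point (between the pads) lies 19 mm behind it; y points along the fingers, z is the direction in which the jaws open and shut, and the axes are right-handed (so a half turn about y gives the same grasp; the last joint's range is limited). The gripper opens to 92 mm and grips with 3 to 60 N. Pads are 19 mm wide; open, the fingers measure 130 mm over their backs; the gripper's body (75 mm by 190 mm) begins 47 mm behind the grasp point.
Start: joints at [-1.397, 0.342, 1.524, -0, 1.275, -0.146], TCP at [0.165, -0.498, 0.227] pointing down, gripper open.
Joint ranges: [-2.53, 2.53], [-0.77, 2.02], [0.04, 2.7], [-1, 4.14], [0.28, 2.66], [-3.11, 3.11]. Speed limits (rad/s): [2.57, 2.57, 3.14, 3.14, 3.14, 3.14].

INTERFACE

Orientations are given as a rotation vector (axis times angle).
In Python, from station import arm gives the robot as it stands.
- The arm moves only by the tool step_arm, never from a script. Its argument "plan" is a list of rows, each a list of 5 numbers: the shift along the tool's x, y, z in units of 50 mm (1.0 is 50 mm), then the turn about the tool's y in units of 10 degrees (1.0 is 10 degrees), then the closure, from 0 (fully open) to 1 (shut). In form: [[tx, ty, tz, yaw, gripper], ...]. A call has exactly 10 rows; each row is the pose to reach, as a shift and turn from the pose commanded when the call began, along the tool's axes at that moment; what a row does not reach only later rows make up. A row lasts 1/8 s, in which the tool goes at most 62.5 mm and 10.7 degrees, less where a joint would pass 70% of its speed; a pose out of reach is approached as far as the arm can. A call with a gripper value outside its range is refused whole. The fingers move at their own pace and stop on an object; the grip force is fixed at half the most. Time passes only in rows, so rows that repeat a pose let the fingers close, or fill a call up. It gives the time, the measured TCP pose, the force and the opening at its end, in the units of the state.
- arm.get_obs(): the state, without advancing time (a new reading comes with each control period).
- arm.read_camera(name): name is "side" or "top"; returns a dict with "pixels" (420x560x3 uint8, red, green, blue), "fx", "fy", "cx", "cy" (pixels), "k1" (the pictures are not rectified: a ray, as slopes to the right and down, at radius r is drawn at 1 + k1 r^2 times it, then the intrinsics apply), "xyz" and "rotation" of the camera in the world. Camera axes: x right, y up, looking along -z (the intrinsics and any distortion apply to the point x, -y, -z); pixel columns grow to the right and rows downward; lengths in m; the calibration is good to about 2 mm. A picture is of the moment at which its call begins. There is no depth.
- arm.sign_off(): hands the job in, once; it reports no verdict.
The state is a dict: "clock": time; "qpos": joint angles; "qd": joint speeds; "joint_torque": joint torques, N m; "ee_pos": TCP position; "tool_rot": TCP orientation; "contact_force": force on the tool from outside, world axes, zero at the start; "wrist_torque": the same for the moment, N m; "grip_width": opening from 0.0 (shut) to 1.0 (fully open).
Only numpy, scipy, OpenCV 4.12 (cv2) and the standard library are available. Lean on these libraries where they do the work, as an engineer would, in place of code of your own. Each camera call takes 0.05 s, during which the arm holds its last target. There are 200 camera calls.

## Working session

There is one attempt and no reset: what is moved stays moved. The work goes in short steps, Python scripts to look and compute and a tool call to move; the robot and the scene stay as the last step left them, time stands still between calls to the robot, and variables do not carry over. Pictures are saved under pics/ and viewed, about 8 in all and at most 12, crops included, and the job is handed in when it is done.

Besides the shell and the picture viewer there is one more tool, called after "Emit:" as a command line: name --pt "numbers of a row" for each row, then --argument value for the rest. step_arm: Moves the arm, as the interface text tells. Its arguments: {"type":"object","properties":{"plan":{"type":"array"}},"required":["plan"]}

```bash
mkdir -p pics; ls
cat > h.py <<'E'
import numpy as np, cv2
from scipy.spatial.transform import Rotation as R
from station import arm
def cam(n,f=None):
    c=arm.read_camera(n)
    if f: cv2.imwrite('pics/'+f,c['pixels'][:,:,::-1])
    return c
def rot(c):
    r=np.array(c['rotation'],float)
    return r if r.shape==(3,3) else (R.from_rotvec(r).as_matrix() if r.size==3 else R.from_quat(r).as_matrix())
def ray(c,u,v):
    d=np.array([(u-c['cx'])/c['fx'],(v-c['cy'])/c['fy']]); s=d.copy()
    for _ in range(30): s=d/(1+c['k1']*(s@s))
    return rot(c)@np.array([s[0],-s[1],-1])
def onz(c,u,v,z):
    d=ray(c,u,v); p=np.array(c['xyz']); return p+d*(z-p[2])/d[2]
def proj(c,P):
    q=rot(c).T@(np.array(P,float)-c['xyz']); s=np.array([q[0],-q[1]])/-q[2]
    s=s*(1+c['k1']*(s@s)); return s[0]*c['fx']+c['cx'],s[1]*c['fy']+c['cy']
E
python3 - <<'E'
from h import *
print(arm.get_obs())
for n in('top','side'):
    c=cam(n,n+'0.png'); print({k:v for k,v in c.items() if k!='pixels'})
E
```

```text
pics
{'clock': 0.0, 'qpos': array([-1.39698858e+00,  3.42702417e-01,  1.52502361e+00, -5.81580670e-06,
        1.27535278e+00, -1.45975868e-01]), 'qd': array([-8.21275298e-04,  7.95644443e-05, -2.83283309e-04, -5.06836025e-04,
       -2.52827471e-04,  1.33950158e-03]), 'joint_torque': array([ 2.09024515e-04, -4.31244421e+01, -2.44222820e+01,  7.19266268e-02,
        5.60265896e-02, -1.28948964e-04]), 'ee_pos': array([ 0.16500175, -0.49797913,  0.22605318]), 'tool_rot': array([-0.3304075 ,  2.05016618, -2.04708273]), 'contact_force': array([ 0.2030496 ,  0.13705668, -0.17974365]), 'wrist_torque': array([-0.02593881, -0.00981783, -0.07635881]), 'grip_width': 1.0016157991141372}
{'fx': 504.93694333894905, 'fy': 504.93694333894905, 'cx': 281.01314448082826, 'cy': 214.29737711551255, 'k1': -0.15571465016185737, 'xyz': array([ 0.4325542 , -0.12610396,  1.26776271]), 'rotation': array([ 0.07643134, -0.08984066, -1.5446022 ])}
{'fx': 421.33928548142376, 'fy': 421.33928548142376, 'cx': 285.34470670655946, 'cy': 206.0767539243958, 'k1': -0.05034348844993645, 'xyz': array([0.22532668, 0.53470327, 0.70845599]), 'rotation': array([ 0.27250351, -1.1813026 , -2.426864  ])}
```

View pics/top0.png

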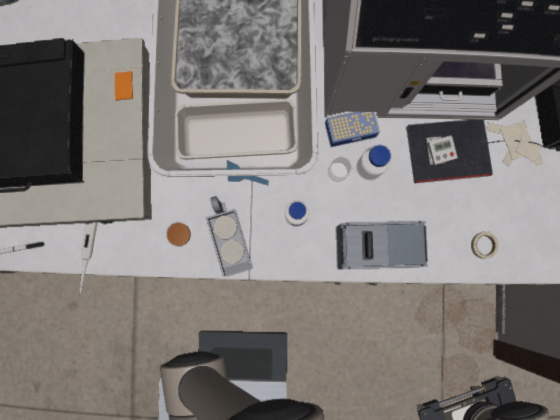

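View pics/side0.png

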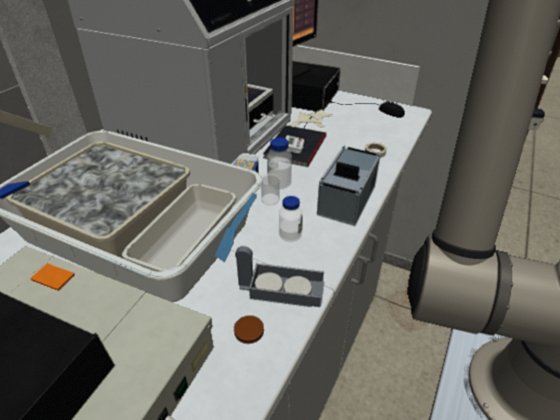

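The top view shows the tray around (229,242), with its handle at (217,203) and two pale dishes at (226,227) and (232,252). The station is at (382,245) with its grip at (368,245). The brown disc at (179,234) is the decoy dish. The bottles are at (297,212) and (377,160), and the beaker is at (339,169). I'll check this choice in one close crop.

Run:
```python
from h import *
a=cv2.imread('pics/top0.png');b=cv2.imread('pics/side0.png')
A=cv2.resize(a[190:285,195:435],(800,317),interpolation=cv2.INTER_CUBIC)
B1=cv2.resize(b[140:225,310:390],(266,283),interpolation=cv2.INTER_CUBIC)
B2=cv2.resize(b[235:315,225:335],(389,283),interpolation=cv2.INTER_CUBIC)
o=np.zeros((600,800,3),np.uint8);o[:317]=A;o[317:,:266]=B1;o[317:,280:669]=B2
cv2.imwrite('pics/crop1.png',o)
```

```text
(no output)
```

View pics/crop1.png

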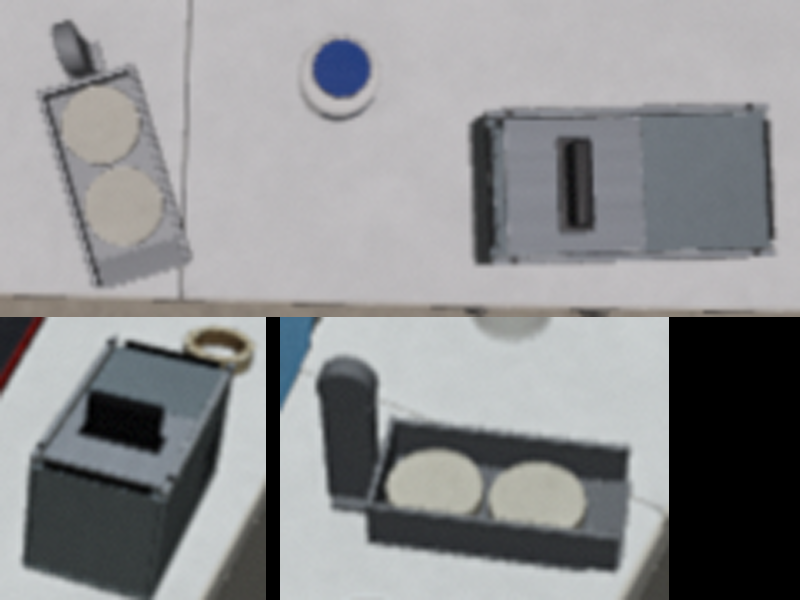

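Run:
```python
from h import *
c=cam('top'); s=cam('side')
def C(x,y,z): return onz(c,195+x/3.3333,190+y/3.3333,z)
for n,x,y,z in [('rail UL',497,114,.11),('rail UR',768,110,.11),('rail LL',500,258,.11),('rail LR',772,250,.11),('grip top',577,183,.138),('edgeTop',640,180,.105),
 ('tray BL',42,93,.036),('tray BR',132,68,.036),('noseL',100,285,.035),('noseR',190,255,.035),('dishA',100,125,.018),('dishB',124,205,.018),('handletop',62,30,.113),('sbottle cap',342,68,.11)]:
    print(n,C(x,y,z).round(4))
# side: handle head top, nose corners
def S(x,y,z): return onz(s,225+(x-280)/3.536,235+(y-317)/3.536,z)
for n,x,y,z in [('hd top',347,357,.113),('noseL',628,450,.035),('noseR',617,568,.0),('dishA',435,485,.018),('dishB',538,497,.018)]: print('S',n,S(x,y,z).round(4))
def S1(x,y,z): return onz(s,310+x/3.325,140+(y)/3.33,z)
print('S grip top', S1(124,401-317,.138)) 
print('large',onz(c,380,156,.14),'beaker',onz(c,340,169,.03), R.from_rotvec(arm.get_obs()['tool_rot']).as_matrix().round(3))
```

```text
rail UL [ 0.5368 -0.2808  0.11  ]
rail UR [ 0.5441 -0.4727  0.11  ]
rail LL [ 0.4374 -0.2842  0.11  ]
rail LR [ 0.4462 -0.4754  0.11  ]
grip top [ 0.4888 -0.332   0.138 ]
edgeTop [ 0.4934 -0.3825  0.105 ]
tray BL [0.5506 0.045  0.036 ]
tray BR [ 0.5708 -0.0209  0.036 ]
noseL [ 0.4111 -0.0025  0.035 ]
noseR [ 0.4347 -0.0676  0.035 ]
dishA [0.5294 0.0031 0.018 ]
dishB [ 0.4704 -0.0167  0.018 ]
handletop [0.5874 0.0221 0.113 ]
sbottle cap [ 0.5661 -0.1726  0.11  ]
S hd top [0.579  0.0162 0.113 ]
S noseL [ 0.4308 -0.0613  0.035 ]
S noseR [ 0.4101 -0.0021  0.    ]
S dishA [0.5291 0.0047 0.018 ]
S dishB [ 0.4693 -0.0157  0.018 ]
S grip top [ 0.48846804 -0.33240178  0.138     ]
large [ 0.69329134 -0.35846469  0.14      ] beaker [ 0.68222744 -0.2798428   0.03      ] [[-0.949 -0.     0.314]
 [-0.314  0.001 -0.949]
 [-0.    -1.    -0.001]]
```

Crop: the shutter (light plate) covers the left, world +y, half, so the station's +y is roughly world +y and it is about shut. The tray's nose points at the robot. There is one pale dish pair, and the brown disc lies outside the tray.

I measured the shutter grip at (0.489,-0.332), station yaw about +2.4°, and the tray handle at about (0.580,0.018) with the tray heading about -161°. Next I move above the shutter grip.

Emit:
step_arm --pt "-1.2 0 -0.19 0.8 0" --pt "-2.4 0 -0.37 1.6 0" --pt "-3.6 0 -0.56 1.6 0" --pt "-4.8 0 -0.75 1.6 0" --pt "-6 0 -0.93 1.6 0" --pt "-7.19 0 -1.12 1.6 0" --pt "-7.19 0.4 -1.12 1.6 0" --pt "-7.19 0.9 -1.12 1.6 0" --pt "-7.19 0.9 -1.12 1.6 0" --pt "-7.19 0.9 -1.12 1.6 0"

```text
clock: 1.45
ee_pos: [0.489, -0.3326, 0.1826]
tool_rot: [-0.043, 2.2, -2.202]
contact_force: [0.6, 0.6, 0.0]
grip_width: 0.999
```

Emit:
step_arm --pt "0 0.7 0 0 0" --pt "0 1.38 0 0 0" --pt "0 1.38 0 0 0" --pt "0 1.38 0 0 1" --pt "0 1.38 0 0 1" --pt "0 1.38 0 0 1" --pt "0 1.38 0 0 1" --pt "0 1.38 0 0 1" --pt "0 1.38 0 0 1" --pt "0 1.38 0 0 1"

```text
clock: 2.7
ee_pos: [0.4887, -0.3322, 0.1127]
tool_rot: [-0.045, 2.201, -2.201]
contact_force: [0.1, 1.0, 0.3]
grip_width: 0.287
```

Emit:
step_arm --pt "0 0 0.3 0 1" --pt "0 0 0.6 0 1" --pt "0 0 0.9 0 1" --pt "0 0 1.2 0 1" --pt "0 0 1.5 0 1" --pt "0 0 1.75 0 1" --pt "0 0 1.87 0 1" --pt "0 0 1.95 0 1" --pt "0 0 1.97 0 1" --pt "0 0 1.97 0 1"

```text
clock: 3.95
ee_pos: [0.4931, -0.4246, 0.1126]
tool_rot: [-0.048, 2.214, -2.188]
contact_force: [1.8, 25.8, 9.3]
grip_width: 0.148
```

Emit:
step_arm --pt "0 0 0 0 1" --pt "0 0 0 0 1" --pt "0 0 -0.03 0 0" --pt "0 0 -0.03 0 0" --pt "0 0 -0.03 0 0" --pt "0 0 -0.03 0 0" --pt "0 -0.8 -0.03 0 0" --pt "0 -1.7 -0.03 0 0" --pt "0 -2.6 -0.03 0 0" --pt "0 -2.6 -0.03 0 0"

```text
clock: 5.2
ee_pos: [0.4937, -0.4309, 0.2475]
tool_rot: [-0.038, 2.191, -2.206]
contact_force: [0.6, 0.4, 0.3]
grip_width: 0.963
```

Run:
```python
from h import *
c=cam('top');s=cam('side');a=c['pixels'][:,:,::-1];b=s['pixels'][:,:,::-1]
o=np.zeros((600,800,3),np.uint8)
o[:317]=cv2.resize(a[190:285,195:435],(800,317),interpolation=cv2.INTER_CUBIC)
o[317:,:400]=cv2.resize(b[140:225,290:410],(400,283),interpolation=cv2.INTER_CUBIC)
cv2.imwrite('pics/open1.png',o)
ob=arm.get_obs();print(ob['ee_pos'],ob['contact_force'],R.from_rotvec(ob['tool_rot']).as_matrix().round(3))
```

```text
[ 0.49238829 -0.42940724  0.2427579 ] [-0.50727474  0.00313924  0.12323436] [[-0.999  0.     0.04 ]
 [-0.04  -0.001 -0.999]
 [-0.    -1.     0.001]]
```

View pics/open1.png

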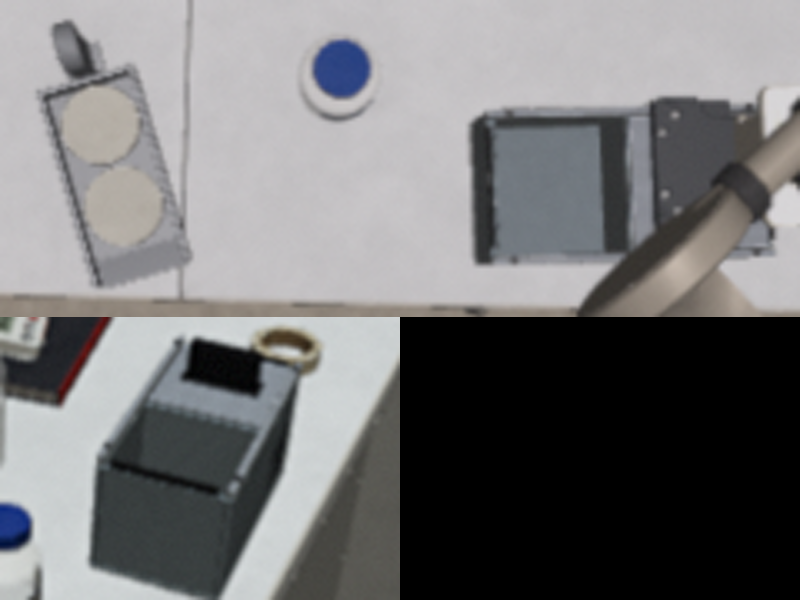

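The side view shows the shutter plate over the housing and the well open, with the mouth running roughly from crop y -0.284 to -0.379. Moving to the tray handle.

Emit:
step_arm --pt "-0.26 0 -1.1 -0.8 0" --pt "-0.52 0 -2.2 -1.64 0" --pt "-0.8 0 -3.4 -1.64 0" --pt "-1.08 0 -4.6 -1.64 0" --pt "-1.36 0 -5.8 -1.64 0" --pt "-1.64 0 -7 -1.64 0" --pt "-1.9 0 -8.1 -1.64 0" --pt "-2.1 0 -8.88 -1.64 0" --pt "-2.1 0.6 -8.88 -1.64 0" --pt "-2.1 0.6 -8.88 -1.64 0"

```text
clock: 6.55
ee_pos: [0.5775, 0.0193, 0.2092]
tool_rot: [-0.346, 2.049, -2.045]
contact_force: [0.5, 0.4, 0.4]
grip_width: 1.001
```

Run:
```python
from h import *
c=cam('top');s=cam('side');b=s['pixels'][:,:,::-1]
cv2.imwrite('pics/abv.png',cv2.resize(b[150:330,200:380],(600,600),interpolation=cv2.INTER_CUBIC))
ob=arm.get_obs();p=ob['ee_pos'];print(p,R.from_rotvec(ob['tool_rot']).as_matrix().round(3))
u,v=proj(s,p);print('tcp in crop',(u-200)/.3,(v-150)/.3)
for P in([.5795,.0185,.113],[.5795,.0185,.0]):
  u,v=proj(s,P);print((u-200)/.3,(v-150)/.3)
```

```text
[0.57930261 0.01829811 0.21220447] [[-0.947 -0.002  0.32 ]
 [-0.32  -0.    -0.947]
 [ 0.002 -1.    -0.001]]
tcp in crop 134.9868015787693 195.90503173965678
143.77698374427666 323.13706329691536
152.9431701731097 447.1045641167416
```

View pics/abv.png

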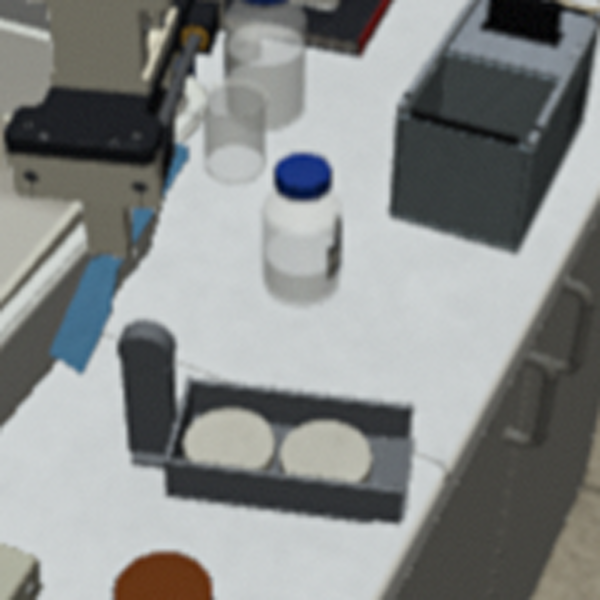

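Side crop: the handle head top is at (147,323) against a predicted (144,323), so the grasp estimate is good. I'll quickly check the tub rim height for gripper clearance.

Run:
```python
from h import *
c=cam('top');s=cam('side')
def tri(a,b):
    d1,d2=ray(c,*a),ray(s,*b);p1,p2=np.array(c['xyz']),np.array(s['xyz'])
    t=np.linalg.lstsq(np.c_[d1,-d2],p2-p1,rcond=None)[0];return (p1+d1*t[0]).round(3),(p2+d2*t[1]).round(3)
print(tri((317,163),(257,185)),tri((152,160),(182,287)))
for P in [(.62,.05,.14),(.647,-.06,.142),(.64,.1,.142)]: print(proj(c,P),proj(s,P))
```

```text
(array([ 0.684, -0.218,  0.084]), array([ 0.685, -0.218,  0.084])) (array([0.677, 0.172, 0.11 ]), array([0.635, 0.151, 0.096]))
(np.float64(200.48672254986852), np.float64(182.86034741064708)) (np.float64(216.53972037159474), np.float64(240.19880119144668))
(np.float64(249.21835507508615), np.float64(172.08463130365553)) (np.float64(234.87874383629816), np.float64(205.08973579691315))
(np.float64(178.94622892650506), np.float64(173.56069355712393)) (np.float64(192.8773894336662), np.float64(251.89022670673793))
```

Emit:
step_arm --pt "0 0.6 0 0 0" --pt "0 1.2 0 0 0" --pt "0 1.8 0 0 0" --pt "0 2.4 0 0 0" --pt "0 2.68 0 0 0" --pt "0 2.68 0 0 0.6" --pt "0 2.68 0 0 1" --pt "0 2.68 0 0 1" --pt "0 2.68 0 0 1" --pt "0 2.68 0 0 1"

```text
clock: 8.0
ee_pos: [0.5797, 0.0187, 0.079]
tool_rot: [-0.337, 2.044, -2.045]
contact_force: [0.3, -1.3, -0.1]
grip_width: 0.508
```

Emit:
step_arm --pt "0 0 0 0 1" --pt "0 0 0 0 1" --pt "0 0 0 0 1" --pt "0 -0.05 0 0 1" --pt "0 -0.1 0 0 1" --pt "0 -0.15 0 0 1" --pt "0 -0.2 0 0 1" --pt "0 -0.25 0 0 1" --pt "0 -0.3 0 0 1" --pt "0 -0.3 0 0 1"

```text
clock: 9.25
ee_pos: [0.5797, 0.0187, 0.094]
tool_rot: [-0.337, 2.044, -2.045]
contact_force: [-0.3, 0.2, -2.9]
grip_width: 0.174
```

Run:
```python
from h import *
s=cam('side');b=s['pixels'][:,:,::-1]
cv2.imwrite('pics/lift.png',cv2.resize(b[190:330,200:360],(800,700),interpolation=cv2.INTER_CUBIC)[:600])
ob=arm.get_obs();print(ob['ee_pos'],ob['contact_force'],ob['wrist_torque'],R.from_rotvec(ob['tool_rot']).as_matrix().round(3))
```

```text
[0.57962711 0.01874913 0.09379367] [ 0.08217173  0.55539552 -2.98616523] [ 0.04608206 -0.17127405 -0.00536569] [[-0.947  0.     0.321]
 [-0.321 -0.    -0.947]
 [-0.    -1.     0.   ]]
```

View pics/lift.png

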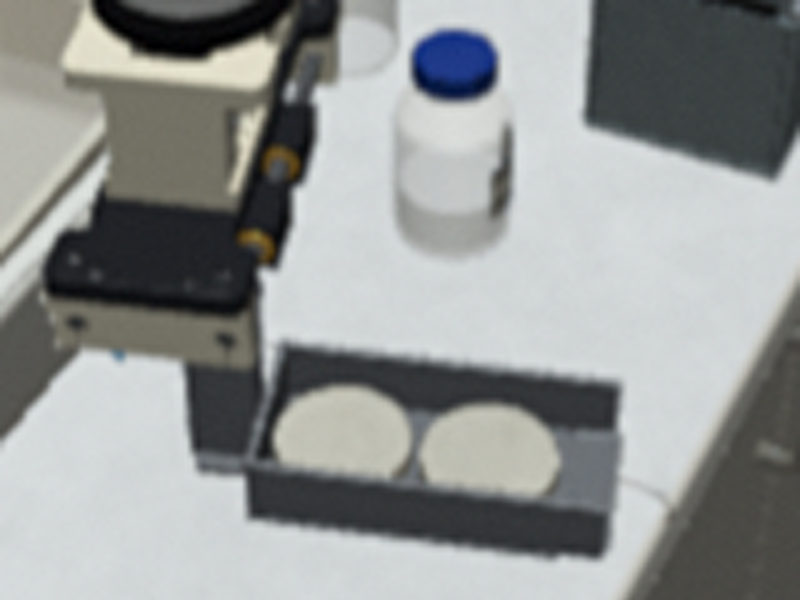

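The lift image shows the tray level with both dishes in place, and the wrist feels the full weight (about 3 N). The pads hold it by friction without sagging. The tool can't tilt, so I'll tip the tray by pivoting the handle head in the pads: press the nose against the station's outer wall to tilt it part way, then finish inside the well. First I raise it and turn the nose toward the station's -y.

Emit:
step_arm --pt "0 -0.2 0 0 1" --pt "0 -0.5 0 0 1" --pt "0 -0.8 0 0 1" --pt "0 -1.1 0 0 1" --pt "0 -1.4 0 0 1" --pt "0 -1.7 0 0 1" --pt "0.1 -2.0 0.05 -0.2 1" --pt "0.25 -2.3 0.15 -0.6 1" --pt "0.45 -2.55 0.25 -1.1 1" --pt "0.65 -2.62 0.35 -1.6 1"

```text
clock: 10.55
ee_pos: [0.5545, -0.0085, 0.2262]
tool_rot: [-0.587, 1.872, -1.874]
contact_force: [0.8, 1.1, -2.7]
grip_width: 0.173
```

Run:
```python
from h import *
ob=arm.get_obs();p=ob['ee_pos'];M=R.from_rotvec(ob['tool_rot']).as_matrix();print(p,ob['contact_force'],ob['wrist_torque'],M.round(3))
d=np.array([.480,-.099,.225])-p;print((M.T@d/.05).round(2)); a=np.degrees(np.arctan2(M[1,0],M[0,0]))%360;print('yaw units',-(272.3-a)/10)
```

```text
[ 0.5545358  -0.0084804   0.22620319] [ 0.76430779  1.14984143 -2.6940865 ] [ 0.08548708 -0.07907252  0.03738038] [[-0.82   0.002  0.572]
 [-0.572 -0.    -0.82 ]
 [-0.001 -1.     0.001]]
[2.26 0.02 0.63]
yaw units -5.740424373570295
```

Emit:
step_arm --pt "0.25 0 0.07 -0.6 1" --pt "0.5 0 0.14 -1.25 1" --pt "0.75 0 0.21 -1.9 1" --pt "1.0 0 0.28 -2.55 1" --pt "1.3 0 0.36 -3.25 1" --pt "1.6 0 0.45 -3.95 1" --pt "1.85 0 0.52 -4.65 1" --pt "2.1 0 0.58 -5.25 1" --pt "2.2 0 0.62 -5.6 1" --pt "2.26 0 0.63 -5.74 1"

```text
clock: 11.8
ee_pos: [0.4792, -0.0987, 0.2252]
tool_rot: [-1.227, 1.182, -1.182]
contact_force: [-0.1, 0.8, -2.5]
grip_width: 0.174
```

```bash
cat > look.py <<'E'
import sys
from h import *
def look(f):
    c=cam('top');s=cam('side');a=c['pixels'][:,:,::-1];b=s['pixels'][:,:,::-1]
    o=np.zeros((600,800,3),np.uint8)
    o[:250,:600]=cv2.resize(a[185:285,210:450],(600,250),interpolation=cv2.INTER_CUBIC)
    o[250:,:]=cv2.resize(b[130:270,200:400],(500,350),interpolation=cv2.INTER_CUBIC) if 0 else cv2.resize(b[135:266,210:400],(800,552),interpolation=cv2.INTER_CUBIC)[:350]
    cv2.imwrite('pics/'+f,o)
def st():
    ob=arm.get_obs();p=ob['ee_pos'];M=R.from_rotvec(ob['tool_rot']).as_matrix();print(ob['clock'],p.round(4),ob['contact_force'].round(2),ob['wrist_torque'].round(3),M.round(3).tolist(),ob['grip_width'])
    return p,M
E
python3 -c "
from look import *
s=cam('side');b=s['pixels'][:,:,::-1]
cv2.imwrite('pics/pre.png',cv2.resize(b[120:300,200:420],(733,600),interpolation=cv2.INTER_CUBIC));st()"
```

```text
11.85 [ 0.4791 -0.0988  0.2251] [-0.18  0.96 -2.61] [ 0.099 -0.126 -0.016] [[0.038, -0.0, 0.999], [-0.999, -0.0, 0.038], [0.0, -1.0, -0.0]] 0.17023269417120018
```

View pics/pre.png

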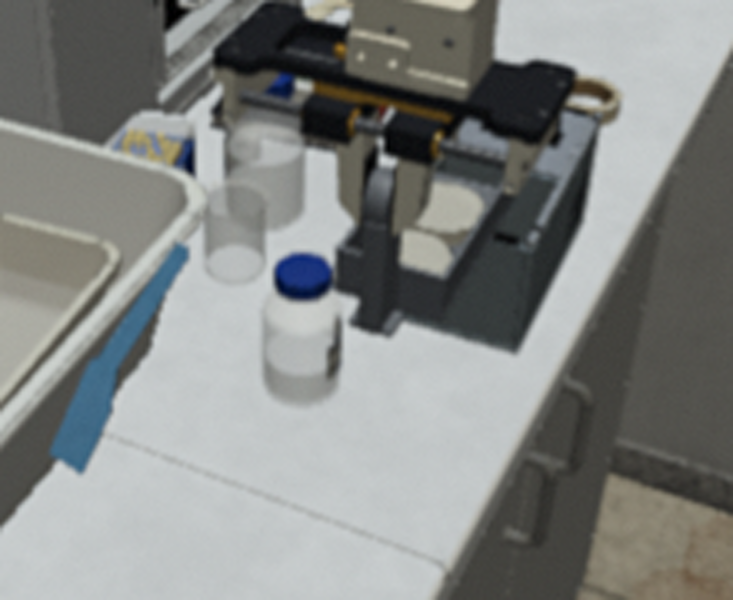

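View (7 so far): the tray is level at the station's +y end, both dishes are in it, and the bottle stands clear at (303,330). Lowering so the nose faces the outer wall below its rim.

Emit:
step_arm --pt "0 0.25 0 0 1" --pt "0 0.55 0 0 1" --pt "0 0.85 0 0 1" --pt "0 1.15 0 0 1" --pt "0 1.45 0 0 1" --pt "0 1.75 0 0 1" --pt "0 1.95 0 0 1" --pt "0 1.98 0 0 1" --pt "0 1.98 0 0 1" --pt "0 1.98 0 0 1"

```text
clock: 13.1
ee_pos: [0.4799, -0.0986, 0.1262]
tool_rot: [-1.226, 1.181, -1.183]
contact_force: [-0.2, 0.4, -2.2]
grip_width: 0.173
```

Emit:
step_arm --pt "0.06 0 0 0 1" --pt "0.12 0 0 0 1" --pt "0.16 0 0 0 1" --pt "0.2 0 0 0 1" --pt "0.22 0 0 0 1" --pt "0.24 0 0 0 1" --pt "0.26 0 0 0 1" --pt "0.26 0 0 0 1" --pt "0.26 0 0 0 1" --pt "0.26 0 0 0 1"

```text
clock: 14.35
ee_pos: [0.4791, -0.108, 0.1259]
tool_rot: [-1.223, 1.186, -1.177]
contact_force: [-1.3, 15.7, 4.7]
grip_width: 0.172
```

```bash
python3 -c "
from look import *
st()"
```

```text
14.35 [ 0.4791 -0.108   0.1259] [-1.29 15.72  4.68] [2.863 0.142 0.163] [[0.037, -0.002, 0.999], [-0.999, 0.006, 0.037], [-0.006, -1.0, -0.002]] 0.17171148710596904
```

Contact: 16 N at TCP y -0.108, so the nose is on the wall. Now I swing the handle on an arc about the contact, forward and up, to tilt to about 20°.

Emit:
step_arm --pt "0.06 -0.2 0 0 1" --pt "0.12 -0.34 0 0 1" --pt "0.19 -0.48 0 0 1" --pt "0.26 -0.62 0 0 1" --pt "0.34 -0.75 0 0 1" --pt "0.43 -0.88 0 0 1" --pt "0.52 -1.0 0 0 1" --pt "0.61 -1.12 0 0 1" --pt "0.61 -1.12 0 0 1" --pt "0.61 -1.12 0 0 1"

```text
clock: 15.6
ee_pos: [0.4813, -0.1423, 0.1819]
tool_rot: [-1.227, 1.181, -1.183]
contact_force: [-0.2, 0.2, -2.5]
grip_width: 0.174
```

```bash
python3 -c "
from look import *
s=cam('side');b=s['pixels'][:,:,::-1]
cv2.imwrite('pics/tilt1.png',cv2.resize(b[140:240,270:400],(780,600),interpolation=cv2.INTER_CUBIC));st()"
```

```text
15.65 [ 0.4813 -0.1423  0.1818] [ 0.49  0.03 -2.49] [ 0.166 -0.11   0.014] [[0.037, 0.001, 0.999], [-0.999, -0.001, 0.037], [0.001, -1.0, 0.001]] 0.17514962460166536
```

View pics/tilt1.png

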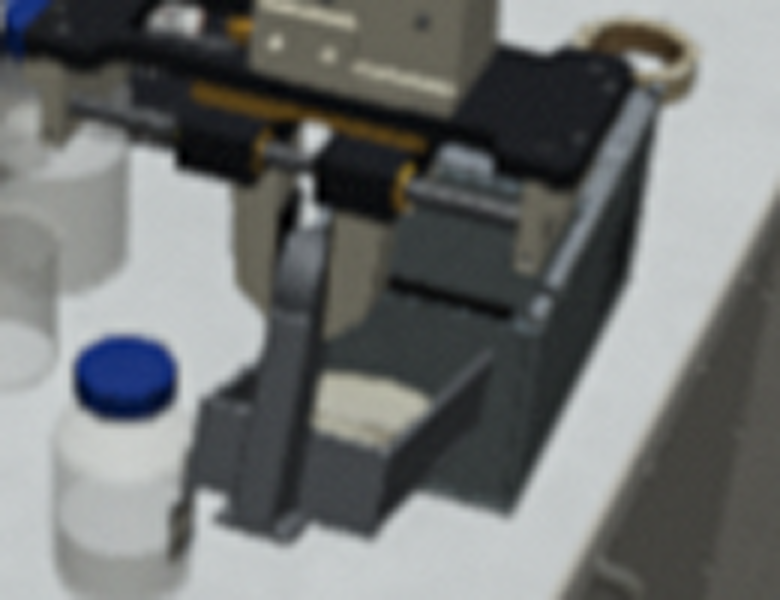

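Run:
```python
from look import *
s=cam('side')
P=np.array([.4813,-.1423,.2008]);f=np.array([.037,-.999,0]);l=np.array([-.999,-.037,0]) # tray x,y(y=z cross x)
l=-np.cross(f,[0,0,1]); z=np.array([0,0,1])
for th in range(10,32,3):
    t=np.radians(th);X=f*np.cos(t)-z*np.sin(t);Z=f*np.sin(t)+z*np.cos(t)
    r=[th]
    for q in [(85,-37,35),(-65,-37,35),(-101,0,0),(-65,-37,0)]:
        w=P+X*(q[0]+83)/1e3+l*q[1]/1e3+Z*(q[2]-95)/1e3
        u,v=proj(s,w);r.append(((u-270)*6,(v-140)*6))
        if q[0]==85:r.append(w.round(3))
    print([np.round(x,0) if i!=2 else x for i,x in enumerate(r)])
```

```text
[np.int64(10), array([517., 267.]), array([ 0.45 , -0.299,  0.113]), array([402., 422.]), array([260., 520.]), array([388., 504.])]
[np.int64(13), array([511., 290.]), array([ 0.45 , -0.294,  0.105]), array([399., 427.]), array([255., 524.]), array([384., 512.])]
[np.int64(16), array([505., 312.]), array([ 0.45 , -0.288,  0.097]), array([396., 433.]), array([250., 527.]), array([379., 520.])]
[np.int64(19), array([499., 334.]), array([ 0.449, -0.283,  0.089]), array([392., 438.]), array([246., 529.]), array([374., 527.])]
[np.int64(22), array([493., 355.]), array([ 0.449, -0.277,  0.082]), array([389., 443.]), array([242., 531.]), array([370., 533.])]
[np.int64(25), array([486., 377.]), array([ 0.449, -0.27 ,  0.075]), array([386., 447.]), array([238., 532.]), array([365., 539.])]
[np.int64(28), array([479., 399.]), array([ 0.449, -0.264,  0.069]), array([383., 451.]), array([234., 532.]), array([361., 544.])]
[np.int64(31), array([472., 420.]), array([ 0.449, -0.257,  0.063]), array([381., 455.]), array([230., 532.]), array([357., 549.])]
```

Fit: the tilt is about 22°, with the nose wall tops on the face at z≈0.082 as planned. Next I tilt a bit further, then ride up over the rim while keeping the nose close to the wall.

Emit:
step_arm --pt "0.14 -0.14 0 0 1" --pt "0.29 -0.29 0 0 1" --pt "0.29 -0.45 0 0 1" --pt "0.29 -0.62 0 0 1" --pt "0.31 -0.76 0 0 1" --pt "0.38 -0.9 0 0 1" --pt "0.48 -1.05 0 0 1" --pt "0.58 -1.2 0 0 1" --pt "0.62 -1.36 0 0 1" --pt "0.62 -1.46 0 0 1"

```text
clock: 16.95
ee_pos: [0.4825, -0.1738, 0.2554]
tool_rot: [-1.227, 1.181, -1.184]
contact_force: [0.4, 0.6, -2.2]
grip_width: 0.175
```

Emit:
step_arm --pt "0.2 0.1 0 0 1" --pt "0.4 0.22 0 0 1" --pt "0.6 0.34 0 0 1" --pt "0.8 0.45 0 0 1" --pt "1.0 0.57 0 0 1" --pt "1.2 0.68 0 0 1" --pt "1.3 0.74 0 0 1" --pt "1.3 0.74 0 0 1" --pt "1.3 0.74 0 0 1" --pt "1.3 0.74 0 0 1"

```text
clock: 18.2
ee_pos: [0.485, -0.2387, 0.2178]
tool_rot: [-1.227, 1.181, -1.183]
contact_force: [1.2, -1.6, 3.7]
grip_width: 0.174
```

```bash
python3 -c "
from look import *
st()
c=cam('top');s=cam('side');b=s['pixels'][:,:,::-1];a=c['pixels'][:,:,::-1]
o=np.zeros((600,800,3),np.uint8)
o[:,:500]=cv2.resize(b[130:250,290:390],(500,600),interpolation=cv2.INTER_CUBIC)
o[:400,500:]=cv2.resize(a[205:285,325:385],(300,400),interpolation=cv2.INTER_CUBIC)
cv2.imwrite('pics/tilt2.png',o)"
```

```text
18.2 [ 0.485  -0.2387  0.2178] [ 1.25 -1.57  3.66] [-0.855 -0.51   0.091] [[0.037, 0.001, 0.999], [-0.999, -0.001, 0.037], [0.001, -1.0, 0.001]] 0.1742675992238187
```

View pics/tilt2.png

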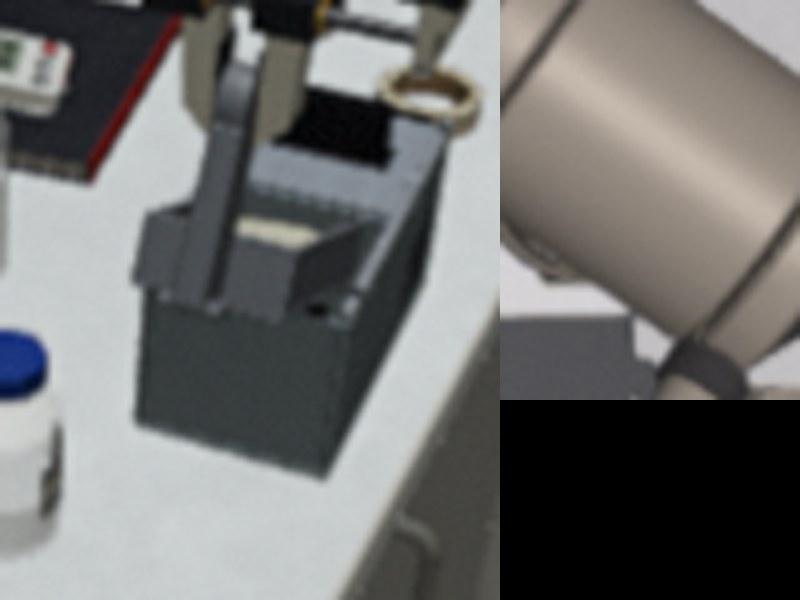

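Run:
```python
from look import *
s=cam('side')
P=np.array([.485,-.2387,.2368]);f=np.array([.037,-.999,0]);z=np.array([0,0,1]);l=-np.cross(f,z)
for th in range(19,40,3):
    t=np.radians(th);X=f*np.cos(t)-z*np.sin(t);Z=f*np.sin(t)+z*np.cos(t)
    r=[th]
    for q in [(85,-37,35),(-65,-37,35),(-101,0,0),(-65,-37,0),(-65,37,35),(-83,0,113)]:
        w=P+X*(q[0]+83)/1e3+l*q[1]/1e3+Z*(q[2]-95)/1e3
        u,v=proj(s,w);r+=[round((u-290)*5),round((v-130)*5),'|']
    print(r)
```

```text
[19, 380, 171, '|', 305, 232, '|', 190, 302, '|', 290, 304, '|', 153, 192, '|', 249, 51, '|']
[22, 375, 188, '|', 303, 235, '|', 187, 303, '|', 287, 308, '|', 150, 196, '|', 250, 50, '|']
[25, 370, 205, '|', 301, 238, '|', 184, 302, '|', 283, 312, '|', 147, 198, '|', 250, 50, '|']
[28, 365, 222, '|', 299, 241, '|', 181, 302, '|', 280, 316, '|', 145, 201, '|', 251, 50, '|']
[31, 359, 239, '|', 297, 243, '|', 179, 300, '|', 277, 318, '|', 143, 203, '|', 251, 50, '|']
[34, 354, 256, '|', 295, 245, '|', 176, 298, '|', 274, 321, '|', 140, 205, '|', 252, 50, '|']
[37, 348, 272, '|', 293, 246, '|', 174, 296, '|', 271, 322, '|', 138, 206, '|', 252, 51, '|']
```

The fit puts the tilt at about 28°, with the tray a few mm low in the pads and its underside grazing the rim. The dishes are still in. Next I push forward with the nose against the well's inner wall, which tilts it to about 45°.

Emit:
step_arm --pt "0.1 0.0 0 0 1" --pt "0.2 0.04 0 0 1" --pt "0.3 0.08 0 0 1" --pt "0.44 0.08 0 0 1" --pt "0.58 0.08 0 0 1" --pt "0.72 0.08 0 0 1" --pt "0.86 0.06 0 0 1" --pt "1.0 0.04 0 0 1" --pt "1.12 0.02 0 0 1" --pt "1.22 0.0 0 0 1"

```text
clock: 19.6
ee_pos: [0.4876, -0.2946, 0.2239]
tool_rot: [-1.221, 1.179, -1.179]
contact_force: [-8.3, 24.3, 38.5]
grip_width: 0.175
```

Run:
```python
from look import *
p,M=st();s=cam('side');b=s['pixels'][:,:,::-1]
o=cv2.resize(b[130:230,290:410],(720,600),interpolation=cv2.INTER_CUBIC)
P=p+[0,0,.019];f=np.array([.037,-.999,0]);z=np.array([0,0,1]);l=-np.cross(f,z)
for th in range(25,60,5):
    t=np.radians(th);X=f*np.cos(t)-z*np.sin(t);Z=f*np.sin(t)+z*np.cos(t);r=[th]
    for q in [(85,-37,35),(-65,-37,35),(-101,0,0),(-65,-37,0),(-65,37,35),(-83,0,113)]:
        w=P+X*(q[0]+83)/1e3+l*q[1]/1e3+Z*(q[2]-95)/1e3
        u,v=proj(s,w);r+=[round((u-290)*6),round((v-130)*6),'|']
    print(r)
cv2.imwrite('pics/tilt3.png',o)
```

```text
19.6 [ 0.4876 -0.2946  0.2239] [-8.26 24.28 38.48] [3.904 1.58  0.03 ] [[0.039, 0.004, 0.999], [-0.999, 0.004, 0.039], [-0.004, -1.0, 0.004]] 0.1746774845562207
[25, 481, 172, '|', 406, 199, '|', 272, 273, '|', 386, 286, '|', 228, 156, '|', 349, -19, '|']
[30, 471, 205, '|', 402, 204, '|', 267, 270, '|', 380, 291, '|', 223, 160, '|', 350, -19, '|']
[35, 460, 237, '|', 399, 207, '|', 263, 266, '|', 375, 295, '|', 219, 163, '|', 351, -19, '|']
[40, 449, 267, '|', 395, 209, '|', 259, 259, '|', 370, 297, '|', 215, 165, '|', 351, -18, '|']
[45, 438, 297, '|', 392, 210, '|', 256, 251, '|', 365, 297, '|', 211, 165, '|', 352, -17, '|']
[50, 427, 325, '|', 389, 210, '|', 253, 241, '|', 361, 295, '|', 207, 165, '|', 353, -15, '|']
[55, 416, 352, '|', 386, 209, '|', 252, 228, '|', 357, 291, '|', 203, 163, '|', 353, -13, '|']
```

View pics/tilt3.png

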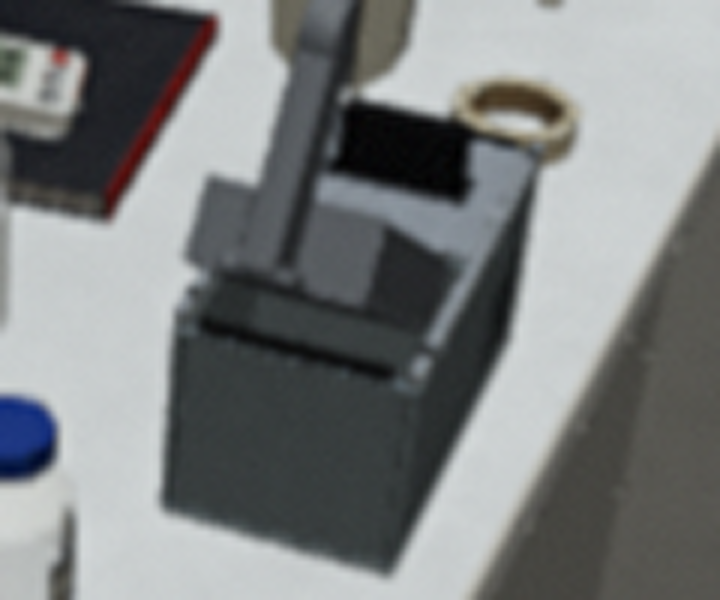

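The tilt is now about 35°, but the force is high (24/38 N), so I back off. With the nose free inside the well the dishes can slide out.

Emit:
step_arm --pt "-0.15 -0.1 0 0 1" --pt "-0.3 -0.2 0 0 1" --pt "-0.5 -0.25 0 0 1" --pt "-0.7 -0.3 0 0 1" --pt "-0.7 -0.3 0 0 1" --pt "-0.7 -0.3 0 0 1" --pt "-0.7 -0.3 0 0 1" --pt "-0.7 -0.3 0 0 1" --pt "-0.7 -0.3 0 0 1" --pt "-0.7 -0.3 0 0 1"

```text
clock: 20.9
ee_pos: [0.4856, -0.264, 0.2327]
tool_rot: [-1.227, 1.182, -1.182]
contact_force: [-0.4, 1.3, -2.4]
grip_width: 0.172
```

Run:
```python
from look import *
p,M=st();s=cam('side');b=s['pixels'][:,:,::-1]
o=cv2.resize(b[130:230,290:410],(720,600),interpolation=cv2.INTER_CUBIC);cv2.imwrite('pics/out1.png',o)
```

```text
20.9 [ 0.4856 -0.264   0.2327] [-0.39  1.26 -2.45] [-0.04  -0.095 -0.004] [[0.037, 0.0, 0.999], [-0.999, -0.0, 0.037], [0.0, -1.0, 0.0]] 0.171646053979879
```

The load is unchanged at about 2.4 N, so the dishes are still held by the ramp. The nose had ridden onto the shutter plate's edge. I'll re-engage lower inside the well and tilt further.

Emit:
step_arm --pt "0 0.15 0 0 1" --pt "0 0.28 0 0 1" --pt "0.1 0.3 0 0 1" --pt "0.2 0.3 0 0 1" --pt "0.3 0.28 0 0 1" --pt "0.4 0.24 0 0 1" --pt "0.5 0.19 0 0 1" --pt "0.6 0.13 0 0 1" --pt "0.6 0.13 0 0 1" --pt "0.6 0.13 0 0 1"

```text
clock: 22.2
ee_pos: [0.4866, -0.2936, 0.2261]
tool_rot: [-1.227, 1.182, -1.181]
contact_force: [-0.4, 1.9, -1.7]
grip_width: 0.171
```

Run:
```python
from look import *
p,M=st();s=cam('side');b=s['pixels'][:,:,::-1]
o=cv2.resize(b[130:230,290:410],(720,600),interpolation=cv2.INTER_CUBIC);cv2.imwrite('pics/out2.png',o)
```

```text
22.2 [ 0.4866 -0.2936  0.2261] [-0.39  1.93 -1.74] [0.385 0.092 0.012] [[0.037, -0.0, 0.999], [-0.999, 0.0, 0.037], [-0.0, -1.0, -0.0]] 0.17144306401042106
```

Emit:
step_arm --pt "0.1 -0.04 0 0 1" --pt "0.2 -0.08 0 0 1" --pt "0.3 -0.12 0 0 1" --pt "0.4 -0.16 0 0 1" --pt "0.5 -0.2 0 0 1" --pt "0.6 -0.24 0 0 1" --pt "0.45 -0.3 0 0 1" --pt "0.2 -0.4 0 0 1" --pt "0.0 -0.5 0 0 1" --pt "-0.2 -0.5 0 0 1"

```text
clock: 23.5
ee_pos: [0.4866, -0.2831, 0.252]
tool_rot: [-1.227, 1.18, -1.183]
contact_force: [0.5, -0.9, -1.4]
grip_width: 0.171
```

Emit:
step_arm --pt "-0.1 0 0 0 1" --pt "-0.2 0 0 0 1" --pt "-0.2 0 0 0 1" --pt "-0.2 0 0 0 1" --pt "-0.2 0 0 0 1" --pt "-0.2 0 0 0 1" --pt "-0.2 0 0 0 1" --pt "-0.2 0 0 0 1" --pt "-0.2 0 0 0 1" --pt "-0.2 0 0 0 1"

```text
clock: 24.75
ee_pos: [0.486, -0.2739, 0.2512]
tool_rot: [-1.227, 1.182, -1.182]
contact_force: [-0.2, 0.1, -2.1]
grip_width: 0.17
```

Run:
```python
from look import *
p,M=st();s=cam('side');b=s['pixels'][:,:,::-1]
o=cv2.resize(b[130:230,290:410],(720,600),interpolation=cv2.INTER_CUBIC);cv2.imwrite('pics/out3.png',o)
```

```text
24.75 [ 0.486  -0.2739  0.2512] [-0.21  0.07 -2.08] [-0.065 -0.072  0.053] [[0.037, 0.0, 0.999], [-0.999, -0.0, 0.037], [0.0, -1.0, 0.0]] 0.1695451885565411
```

Run:
```python
from look import *
F=[]
for i in range(4): s=cam('side');F.append(np.r_[arm.get_obs()['contact_force'],arm.get_obs()['wrist_torque']])
print(np.mean(F,0).round(3),np.std(F,0).round(2))
c=cam('top');b=s['pixels'][:,:,::-1];a=c['pixels'][:,:,::-1]
o=np.zeros((600,800,3),np.uint8)
o[:,:500]=cv2.resize(b[120:240,290:390],(500,600),interpolation=cv2.INTER_CUBIC)
o[:400,500:]=cv2.resize(a[205:285,325:385],(300,400),interpolation=cv2.INTER_CUBIC)
cv2.imwrite('pics/out4.png',o)
```

```text
[-0.461 -0.23  -1.525 -0.057 -0.124 -0.037] [0.32 0.34 0.19 0.03 0.02 0.03]
```

View pics/out4.png

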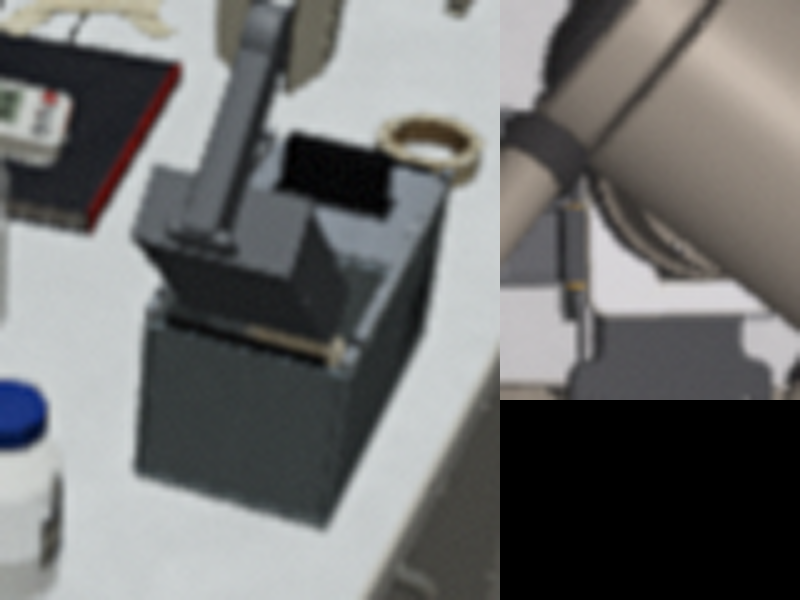

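The view (11) shows the tray at about 47°, and the wrist load has dropped to 1.5 N, which is the empty tray. A dish edge shows as a cream strip at (250–340,345), by the +y rim beneath the tray. I lift straight up to free it.

Emit:
step_arm --pt "0.1 -0.1 0 0 1" --pt "0.1 -0.25 0 0 1" --pt "0.1 -0.4 0 0 1" --pt "0.1 -0.6 0 0 1" --pt "0.1 -0.8 0 0 1" --pt "0.1 -1.0 0 0 1" --pt "0.1 -1.3 0 0 1" --pt "0.1 -1.6 0 0 1" --pt "0.1 -1.8 0 0 1" --pt "0.1 -1.8 0 0 1"

```text
clock: 26.3
ee_pos: [0.4864, -0.2791, 0.3422]
tool_rot: [-1.226, 1.18, -1.183]
contact_force: [0.2, 0.2, -2.4]
grip_width: 0.167
```

Run:
```python
from look import *
st();s=cam('side');b=s['pixels'].astype(int)
m=(b[...,0]>150)&(b[...,0]-b[...,2]>15)&(b[...,0]-b[...,2]<70)
y,x=np.nonzero(m[170:235,310:390]); print(len(x)); 
if len(x): print(x.min()+310,x.max()+310,y.min()+170,y.max()+170)
M=m[165:235,310:385]
for r in M[::2]: print(''.join('#' if q else '.' for q in r))
for z,nm in((.1,'rim'),):
  for P in ((.439,-.279,z),(.539,-.281,z),(.439,-.285,z),(.539,-.285,z)): print(proj(s,P))
```

```text
26.3 [ 0.4864 -0.2791  0.3422] [ 0.16  0.25 -2.35] [-0.097 -0.112  0.012] [[0.037, 0.001, 0.999], [-0.999, -0.001, 0.037], [0.001, -1.0, 0.001]] 0.16694188618129419
9
343 357 183 188
...........................................................................
...........................................................................
...........................................................................
...........................................................................
...........................................................................
...........................................................................
...........................................................................
...........................................................................
...........................................................................
.................................##........................................
...........................................................................
............................................###............................
.....
[... 1300 characters left out ...]
..............................................................
...........................................................................
...........................................................................
...........................................................................
...........................................................................
...........................................................................
(np.float64(357.159549229429), np.float64(194.13189771884453))
(np.float64(319.73047476536874), np.float64(182.63720143800737))
(np.float64(357.98106569444076), np.float64(192.83635610178632))
(np.float64(320.36084270556626), np.float64(181.83186694534385))
```

Run:
```python
from look import *
F=[]
for i in range(8): s=cam('side');F.append(np.r_[arm.get_obs()['contact_force'],arm.get_obs()['wrist_torque']])
print(np.mean(F,0).round(3),np.std(F,0).round(2))
b=s['pixels'][:,:,::-1]
for i,(y0,y1,x0,x1) in enumerate([(90,230,290,390)]):
    cv2.imwrite('pics/up1.png',cv2.resize(b[y0:y1,x0:x1],(428,600),interpolation=cv2.INTER_CUBIC))
```

```text
[ 0.094  0.187 -1.934 -0.054 -0.115  0.02 ] [0.25 0.54 0.45 0.03 0.02 0.04]
```

Emit:
step_arm --pt "-0.2 0 0 0 1" --pt "-0.5 0 0 0 1" --pt "-0.9 0 0 0 1" --pt "-1.3 0 0 0 1" --pt "-1.7 0 0 0 1" --pt "-2.1 0 0 0 1" --pt "-2.5 0 0 0 1" --pt "-2.8 0 0 0 1" --pt "-3.0 0 0 0 1" --pt "-3.0 0 0 0 1"

```text
clock: 28.0
ee_pos: [0.4807, -0.1285, 0.3413]
tool_rot: [-1.227, 1.181, -1.182]
contact_force: [-0.4, -0.7, -1.2]
grip_width: 0.168
```

Run:
```python
from look import *
st();c=cam('top');b=c['pixels'].astype(int)
print([proj(c,P) for P in ((.44,-.285,.02),(.54,-.375,.02))])
for y in range(206,274,2): print(y,''.join('#' if (b[y,x,0]-b[y,x,2]>12 and b[y,x,0]>110) else ('o' if b[y,x].sum()>480 else '.') for x in range(325,440,1)))
cv2.imwrite('pics/top9.png',c['pixels'][:,:,::-1]);s=cam('side','side9.png')
```

```text
28.0 [ 0.4807 -0.1285  0.3413] [-0.45 -0.73 -1.15] [-0.069 -0.15   0.014] [[0.038, 0.0, 0.999], [-0.999, -0.0, 0.038], [0.0, -1.0, 0.0]] 0.16836841395675814
[(np.float64(340.40617940375387), np.float64(266.3959791813635)), (np.float64(376.74495630521085), np.float64(226.92891081398386))]
206 ooooooooooooooooooooooooooooooooooooooooooooooooooooooooooooooooooooooooooooooooooooooooooooooooooooooooooooooooooo
208 ooooooooooooooooooooooooooooooooooooooooooooooooooooooooooooooooooooooooooooooooooooooooooooooooooooooooooooooooooo
210 o.......ooooooooooooooooooooooooooooooooooooooooooooooooooooooooooooooooooooooooooooooooooooooooooooooooooooooooooo
212 ............ooooooooooooooooooooooooooooooooooooooooooooooooooooooooooooooooooooooooooooooooooooooooooooooooooooooo
214 ..#####.......ooooooooooooooooooooooooooooooooooooooooooooooooooooooooooooooooooooooooooooooooooooooooooooooooooooo
216 .###########..ooooooooooooooooooooooooooooooooooooooooooooooooooooooooooooooooooooooooooooooooooooooooooooooooooooo
218 ############..ooooooooooooooooooooooooooooooooooooooooooooooooooooooooooooooooooooooooo
[... 2568 characters left out ...]
.......................................................................................ooooooooooooo
264 ..oooooooooo..........................................................................................ooooooooooooo
266 oooooooooooo..........................................................................................ooooooooooooo
268 oooooooooooo..........................................ooooooooooooooooooooooooooooooooooooooooooooooooooooooooooooo
270 ooooooooooooooooooooooooooooooooooooooooooooooooooooooooooooooooooooooooooooooooooooooooooooooooooooooooooooooooooo
272 ooooooooooooooooooooooooooooooooooooooooooooooooooooooooooooooooooooooooooooooooooooooooooooooooooooooooooooooooooo
```

The top camera shows both dishes inside the well: one lies at columns 345–362, and the other stands on edge against the -y wall at columns 373–379. Next I lower the tray nose first onto the open worktop at y≈-0.13.

Emit:
step_arm --pt "-0.1 0.3 0 0 1" --pt "-0.2 0.65 0 0 1" --pt "-0.3 1.0 0 0 1" --pt "-0.4 1.35 0 0 1" --pt "-0.5 1.7 0 0 1" --pt "-0.6 2.05 0 0 1" --pt "-0.7 2.4 0 0 1" --pt "-0.8 2.7 0 0 1" --pt "-0.87 2.8 0 0 1" --pt "-0.87 2.8 0 0 1"

```text
clock: 29.35
ee_pos: [0.4791, -0.0858, 0.2012]
tool_rot: [-1.227, 1.182, -1.182]
contact_force: [0.6, 0.8, -1.0]
grip_width: 0.169
```

Run:
```python
from look import *
p,M=st();s=cam('side');b=s['pixels'][:,:,::-1]
P=p+[0,0,.019];f=np.array([.037,-.999,0]);z=np.array([0,0,1]);l=-np.cross(f,z)
g=cv2.cvtColor(b,cv2.COLOR_BGR2GRAY).astype(float)
# fit tilt + small shift: dark-mask IoU of tray body silhouette (back wall + right side + handle)
from itertools import product
m=(g<110).astype(np.uint8)
best=[]
for th,dx,dz in product(range(20,75,3),(-12,-8,-4,0,4),(-8,-4,0,4)):
    t=np.radians(th);X=f*np.cos(t)-z*np.sin(t);Z=f*np.sin(t)+z*np.cos(t)
    W=lambda q:proj(s,P+X*(q[0]+83+dx)/1e3+l*q[1]/1e3+Z*(q[2]-95+dz)/1e3)
    pts=np.array([W((a,bb,c)) for a in(-65,85) for bb in(-37,37) for c in(0,35)],np.float32)
    k=np.zeros_like(m);cv2.fillConvexPoly(k,cv2.convexHull(pts).astype(int).reshape(-1,1,2),1)
    ring=cv2.dilate(k,np.ones((7,7),np.uint8))-k
    best.append((m[k>0].mean()-m[ring>0].mean(),th,dx,dz))
print(sorted(best)[-8:])
cv2.imwrite('pics/set0.png',b)
```

```text
29.35 [ 0.4791 -0.0858  0.2012] [ 0.55  0.83 -0.98] [-0.089 -0.072  0.068] [[0.037, -0.0, 0.999], [-0.999, -0.0, 0.037], [0.0, -1.0, -0.0]] 0.16895931237441744
[(np.float64(0.7574855914880901), 47, -12, -4), (np.float64(0.7642995438584977), 44, -12, -8), (np.float64(0.7657894736842105), 47, 4, -8), (np.float64(0.768800524846827), 44, -8, -8), (np.float64(0.7910725088583528), 47, 0, -8), (np.float64(0.804981884057971), 47, -4, -8), (np.float64(0.8116130216940795), 47, -8, -8), (np.float64(0.8276840750524961), 47, -12, -8)]
```

Fit: tilt 47°, and the tray has shifted about 10 mm back and 8 mm down in the pads. I lower the nose to the table, then swing the handle back and down on an arc about the nose.

Emit:
step_arm --pt "0 0.35 0 0 1" --pt "0 0.65 0 0 1" --pt "-0.26 0.74 0 0 1" --pt "-0.5 0.8 0 0 1" --pt "-0.82 0.92 0 0 1" --pt "-1.13 1.06 0 0 1" --pt "-1.42 1.22 0 0 1" --pt "-1.7 1.4 0 0 1" --pt "-1.7 1.4 0 0 1" --pt "-1.7 1.4 0 0 1"

```text
clock: 30.65
ee_pos: [0.4778, 0.0026, 0.1342]
tool_rot: [-1.22, 1.178, -1.182]
contact_force: [-1.7, 10.5, 19.5]
grip_width: 0.17
```

```bash
cat > fit.py <<'E'
from look import *
from itertools import product
def fit(ths):
    p,M=st();s=cam('side');b=s['pixels'][:,:,::-1]
    P=p+[0,0,.019];f=np.array([.037,-.999,0]);z=np.array([0,0,1]);l=-np.cross(f,z)
    m=(cv2.cvtColor(b,cv2.COLOR_BGR2GRAY)<110).astype(np.uint8);best=[]
    for th,dx,dz in product(ths,(-20,-16,-12,-8,-4,0),(-20,-16,-12,-8,-4,0)):
        t=np.radians(th);X=f*np.cos(t)-z*np.sin(t);Z=f*np.sin(t)+z*np.cos(t)
        W=lambda q:proj(s,P+X*(q[0]+83+dx)/1e3+l*q[1]/1e3+Z*(q[2]-95+dz)/1e3)
        pts=np.array([W((a,bb,c)) for a in(-65,85) for bb in(-37,37) for c in(0,35)],np.float32)
        k=np.zeros_like(m);cv2.fillConvexPoly(k,cv2.convexHull(pts).astype(int).reshape(-1,1,2),1)
        ring=cv2.dilate(k,np.ones((7,7),np.uint8))-k
        best.append((round(m[k>0].mean()-m[ring>0].mean(),3),th,dx,dz))
    print(sorted(best)[-6:]);return b
E
python3 -c "
from fit import *
b=fit(range(0,60,4));cv2.imwrite('pics/set1.png',b)"
```

```text
30.65 [0.4778 0.0026 0.1342] [-1.74 10.5  19.49] [ 1.783  0.224 -0.05 ] [[0.038, 0.007, 0.999], [-0.999, 0.003, 0.038], [-0.003, -1.0, 0.007]] 0.17037484805896547
[(np.float64(0.612), 36, -16, 0), (np.float64(0.617), 40, -12, 0), (np.float64(0.62), 36, -4, -4), (np.float64(0.621), 40, -16, 0), (np.float64(0.624), 40, -8, 0), (np.float64(0.633), 40, -4, 0)]
```

Run:
```python
import cv2,numpy as np
a=cv2.imread('pics/set1.png');t=cv2.imread('pics/top9.png');s9=cv2.imread('pics/side9.png')
o=np.zeros((600,800,3),np.uint8)
o[:,:480]=cv2.resize(a[170:320,240:360],(480,600),interpolation=cv2.INTER_CUBIC)
o[:300,490:790]=cv2.resize(t[212:272,330:390],(300,300),interpolation=cv2.INTER_CUBIC)
o[300:,490:790]=cv2.resize(s9[150:210,310:370],(300,300),interpolation=cv2.INTER_CUBIC)
cv2.imwrite('pics/last.png',o)
```

```text
(no output)
```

View pics/last.png

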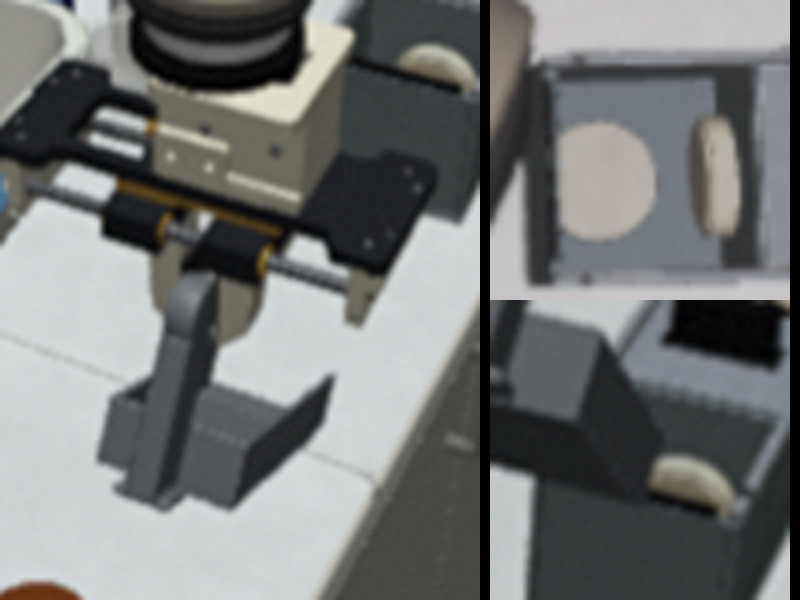

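The last view (12) shows one dish flat and one standing on edge, both inside the well. The tray is at about 20°, nose on the table and handle leaning forward. Continuing the arc down to level.

Emit:
step_arm --pt "-0.2 0.1 0 0 1" --pt "-0.38 0.24 0 0 1" --pt "-0.56 0.38 0 0 1" --pt "-0.68 0.5 0 0 1" --pt "-0.78 0.62 0 0 1" --pt "-0.88 0.74 0 0 1" --pt "-0.96 0.84 0 0 1" --pt "-0.98 0.88 0 0 1" --pt "-0.98 0.88 0 0 1" --pt "-0.98 0.88 0 0 1"

```text
clock: 31.95
ee_pos: [0.4741, 0.0482, 0.0872]
tool_rot: [-1.226, 1.182, -1.182]
contact_force: [-0.7, 1.5, 3.4]
grip_width: 0.171
```

```bash
python3 -c "
from fit import *
b=fit(range(-6,40,3));cv2.imwrite('pics/set2.png',b)"
```

```text
31.95 [0.4741 0.0482 0.0872] [-0.66  1.47  3.43] [ 0.045 -0.195  0.028] [[0.037, 0.0, 0.999], [-0.999, -0.0, 0.037], [0.0, -1.0, 0.0]] 0.17120693138056212
[(np.float64(0.299), 24, 0, 0), (np.float64(0.299), 27, -20, 0), (np.float64(0.303), 33, -8, 0), (np.float64(0.304), 33, -12, 0), (np.float64(0.304), 33, -4, 0), (np.float64(0.309), 30, -16, 0)]
```

Emit:
step_arm --pt "-0.02 0.03 0 0 1" --pt "-0.03 0.06 0 0 1" --pt "-0.04 0.09 0 0 1" --pt "-0.04 0.12 0 0 1" --pt "-0.04 0.12 0 0 1" --pt "-0.04 0.12 0 0 1" --pt "-0.04 0.12 0 0 0.8" --pt "-0.04 0.12 0 0 0.7" --pt "-0.04 0.12 0 0 0.6" --pt "-0.04 0.12 0 0 0.5"

```text
clock: 33.25
ee_pos: [0.4739, 0.0503, 0.0811]
tool_rot: [-1.227, 1.182, -1.182]
contact_force: [-0.0, -0.1, 0.5]
grip_width: 0.461
```

```bash
python3 -c "
from look import *
st()"
```

```text
33.25 [0.4739 0.0503 0.0811] [-0.02 -0.09  0.49] [-0.004 -0.101 -0.001] [[0.037, -0.0, 0.999], [-0.999, -0.0, 0.037], [0.0, -1.0, -0.0]] 0.46073888430552684
```

Emit:
step_arm --pt "0 0 0 0 0.2" --pt "0 -0.3 0 0 0.2" --pt "0 -0.7 0 0 0.2" --pt "0 -1.2 0 0 0.2" --pt "0 -1.8 0 0 0.2" --pt "0 -2.4 0 0 0.2" --pt "0 -3 0 0.8 0.2" --pt "0 -3 0 1.7 0.2" --pt "0 -3 0 2.5 0.2" --pt "0 -3 0 2.5 0.2"

```text
clock: 34.5
ee_pos: [0.4739, 0.0504, 0.2312]
tool_rot: [-0.994, 1.496, -1.496]
contact_force: [0.4, 0.9, -0.8]
grip_width: 0.8
```

```bash
python3 -c "
from look import *
p,M=st();d=np.array([.4928,-.4265,.2])-p;print((M.T@d/.05).round(2)); a=np.degrees(np.arctan2(M[1,0],M[0,0]))%360;print(-(182.3-a)/10)
s=cam('side','set3.png')"
```

```text
34.5 [0.4739 0.0504 0.2312] [ 0.37  0.87 -0.76] [-0.004 -0.039 -0.008] [[-0.388, 0.0, 0.922], [-0.922, -0.0, -0.388], [0.0, -1.0, 0.0]] 0.800237655410417
[8.65 0.63 4.05]
6.4895363712533705
```

Emit:
step_arm --pt "0.9 0 0.42 0.8 0" --pt "1.9 0 0.89 1.6 0" --pt "2.9 0 1.36 2.4 0" --pt "3.9 0 1.83 3.2 0" --pt "4.9 0 2.3 4.0 0" --pt "5.9 0 2.76 4.8 0" --pt "6.9 0 3.23 5.6 0" --pt "7.8 0 3.65 6.3 0" --pt "8.65 0 4.05 6.49 0" --pt "8.65 0.5 4.05 6.49 0"

```text
clock: 35.8
ee_pos: [0.4923, -0.4311, 0.2067]
tool_rot: [-0.039, 2.197, -2.205]
contact_force: [0.4, -0.2, -0.3]
grip_width: 1.001
```

Run:
```python
from look import *
p,M=st();d=np.array([.4928,-.4265,.113])-p;print((M.T@d/.05).round(2))
c=cam('top','set4t.png');s=cam('side','set4.png')
# predicted tray corners if flat: handle at TCP(.4739,.0503)+10mm back
f=np.array([.037,-.999,0]);z=np.array([0,0,1]);l=-np.cross(f,z);h=np.array([.4739,.0503,0])-.01*f
for n,q in dict(noseR=(85,-37,35),noseL=(85,37,35),backR=(-65,-37,36),headtop=(-83,0,113),foot=(-101,0,0)).items():
    w=h+f*(q[0]+83)/1e3+l*q[1]/1e3+z*q[2]/1e3
    print(n,w.round(3),np.round(proj(c,w)),np.round(proj(s,w)))
g=cv2.cvtColor(s['pixels'],cv2.COLOR_RGB2GRAY)
print(g[180:262:2,262:334:2].tolist() if 0 else '')
for y in range(182,262,2): print(y,''.join('#' if v<80 else '+' if v<130 else '-' if v<170 else '.' for v in g[y,255:335]))
```

```text
35.8 [ 0.4923 -0.4311  0.2067] [ 0.41 -0.24 -0.32] [ 0.077  0.037 -0.018] [[-0.999, 0.002, 0.038], [-0.038, -0.004, -0.999], [-0.002, -1.0, 0.004]] 1.0010638799493148
[-0.01  1.87 -0.1 ]
noseR [ 0.443 -0.109  0.035] [269. 264.] [327. 257.]
noseL [ 0.517 -0.106  0.035] [269. 233.] [297. 247.]
backR [0.437 0.041 0.036] [208. 264.] [300. 305.]
headtop [0.474 0.06  0.113] [195. 248.] [280. 279.]
foot [0.473 0.078 0.   ] [195. 250.] [276. 323.]

182 -.....---...------------------------............................++##############
184 ...--------------------+-----------.............................+++#############
186 ...-------------------++---------..............................-+###############
188 ..--..-----------------+----...................................-################
190 .-....-------------------......................................+################
192 ......-------------------......................................+################
194 +-....----..........----.......................................+################
196 +-.....-...............-.......-+++++++--...............
[... 2044 characters left out ...]
....................
246 ................................................................................
248 ................................................................................
250 ................................................................................
252 ................................................................................
254 .....................................-++........................................
256 ....................................-+#+........................................
258 ..................................-+###-........................................
260 .................................-+####+........................................
```

Emit:
step_arm --pt "0 0.6 -0.1 0 0" --pt "0 1.2 -0.1 0 0" --pt "0 1.7 -0.1 0 0" --pt "0 1.87 -0.1 0 0" --pt "0 1.87 -0.1 0 0.6" --pt "0 1.87 -0.1 0 1" --pt "0 1.87 -0.1 0 1" --pt "0 1.87 -0.1 0 1" --pt "0 1.87 -0.1 0 1" --pt "0 1.87 -0.1 0 1"

```text
clock: 37.15
ee_pos: [0.4922, -0.4218, 0.1128]
tool_rot: [-0.043, 2.202, -2.202]
contact_force: [-0.4, 0.2, -0.8]
grip_width: 0.393
```

Run:
```python
from look import *
st()
g=cv2.cvtColor(cv2.imread('pics/set4.png'),cv2.COLOR_BGR2GRAY)
for y in range(250,340,2): print(y,''.join('#' if v<70 else '+' if v<110 else '-' if v<170 else '.' for v in g[y,255:335]))
g=cv2.cvtColor(cv2.imread('pics/set4t.png'),cv2.COLOR_BGR2GRAY)
for y in range(222,280,2): print(y,''.join('#' if v<70 else '+' if v<110 else '-' if v<170 else '.' for v in g[y,180:285]))
```

```text
37.15 [ 0.4922 -0.4218  0.1128] [-0.35  0.24 -0.79] [0.053 0.004 0.023] [[-0.999, 0.0, 0.039], [-0.039, -0.0, -0.999], [-0.0, -1.0, 0.0]] 0.3927138995798614
250 ................................................................................
252 ................................................................................
254 .....................................-+-........................................
256 ....................................-+#-........................................
258 ..................................--###-........................................
260 .................................--####-........................................
262 ................................-+#####+-----......................--...........
264 ...............................-+#####+------------...............-+-...........
266 .............................--+####+--------------------........-++-...........
268 ............................--#####++----------------------------+#+-...........
270 ...........................-+#####++---------------------------++##+............
272 ....
[... 5371 characters left out ...]
....--..................................
268 .....................................................................--..................................
270 .....................................................................-...................................
272 .....................................................................-...................................
274 ....................................................................--...................................
276 .....................................................................-...................................
278 ------------------------------------................................--...................................
```

Run:
```python
from look import *
from scipy.optimize import least_squares
c=cam('top');s=cam('side')
obs=[(c,(85,37,35),(263.5,234)),(c,(-65,37,36),(201,234)),(c,(-65,-37,36),(201.5,263.5)),(c,(85,-37,35),(264,263.5)),
(s,(85,37,35),(294,253.5)),(s,(85,-37,35),(322.5,262.5)),(s,(-65,-37,0),(297,320))]
def W(v,q):
    x,y,z,yaw,pit,roll=v
    return np.array([x,y,z])+R.from_euler('ZYX',[yaw,pit,roll]).apply(np.array(q)/1e3)
res=least_squares(lambda v:np.r_[np.concatenate([np.subtract(proj(k,W(v,q)),o) for k,q,o in obs]),v[2]*100,v[5]*5],[.475,-.02,0,-1.55,0,0])
print(res.x.round(4),np.degrees(res.x[3:]).round(1));print(res.fun.round(1))
```

```text
[ 4.7550e-01 -5.8000e-03  2.0000e-04 -1.5308e+00  8.6600e-02 -3.9200e-02] [-87.7   5.   -2.2]
[-0.6 -0.9  0.7 -0.4  0.2  0.4 -0.6 -0.3 -0.4  0.1  1.5  0.1 -0.1 -0.
  0.  -0.2]
```

Emit:
step_arm --pt "0 0 0 0 1" --pt "0 0 0 0 1" --pt "0 0 -0.3 0 1" --pt "0 0 -0.6 0 1" --pt "0 0 -0.9 0 1" --pt "0 0 -1.2 0 1" --pt "0 0 -1.5 0 1" --pt "0 0 -1.7 0 1" --pt "0 0 -1.85 0 1" --pt "0 0 -1.92 0 1"

```text
clock: 38.5
ee_pos: [0.4877, -0.3284, 0.1127]
tool_rot: [-0.044, 2.195, -2.209]
contact_force: [-5.7, -22.8, -9.1]
grip_width: 0.153
```

Emit:
step_arm --pt "0 0 0 0 1" --pt "0 0 0 0 1" --pt "0 0 0.02 0 0.4" --pt "0 0 0.02 0 0" --pt "0 0 0.02 0 0" --pt "0 0 0.02 0 0" --pt "0 -0.8 0.02 0 0" --pt "0 -1.7 0.02 0 0" --pt "0 -2.4 0.02 0 0" --pt "0 -2.4 0.02 0 0"

```text
clock: 39.75
ee_pos: [0.4898, -0.3276, 0.236]
tool_rot: [-0.037, 2.194, -2.204]
contact_force: [0.5, -0.3, 0.7]
grip_width: 0.968
```

Run:
```python
from look import *
st();c=cam('top','f_t.png');s=cam('side','f_s.png')
def show(g,y0,y1,x0,x1):
    for y in range(y0,y1): print(y,''.join('#' if v<70 else '+' if v<110 else '-' if v<170 else '.' for v in g[y,x0:x1]))
g=cv2.cvtColor(s['pixels'],cv2.COLOR_RGB2GRAY)
print('handle');show(g,276,330,260,305)
g0=cv2.cvtColor(cv2.imread('pics/side0.png'),cv2.COLOR_BGR2GRAY)
print('well/shutter');show(g,150,200,315,385)
```

```text
39.75 [ 0.4898 -0.3276  0.236 ] [ 0.5  -0.34  0.75] [ 0.006  0.053 -0.006] [[-0.999, 0.005, 0.039], [-0.039, -0.004, -0.999], [-0.005, -1.0, 0.004]] 0.967579954547816
handle
276 ..................-+######+------------------
277 .................--+#####++------------------
278 .................-+#####++------------+------
279 ................--######+--------------------
280 ................-+#####++--------------------
281 ...............-++#####+-----------+---------
282 ..............-+++++##++---------------------
283 .............--+++++++++---------------------
284 .............----+-+++#++--------------------
285 ............-------++###+--------------------
286 ...........--------+####+--------------------
287 ...........--------+###++--------------------
288 ..........--+-----+####+---------------------
289 ..........-+++----+####++--------------------
290 .........-+++++--++####++--------------------
291 .........-++++++-+#####+---------------------
292 ........-+++++++++#####+---------------------
293 .......--++++++++######+---------------------
294 .......-+##++++++#####
[... 4836 characters left out ...]
-+##########+-...........
191 ...-####################################+-----+#########+-............
192 ...-#####################################--+-++#########+-............
193 ...-#####################################+++++#########+-.............
194 ...+####################################++++++#########+-.............
195 ...+######################################+++#########+-..............
196 ...+##################################################+-..............
197 ...+#################################################+-...............
198 ..-+#################################################+-...............
199 ..-+################################################+-...............-
```

Run:
```python
from look import *
from scipy.optimize import least_squares
c=cam('top');s=cam('side')
def W(v,q):
    x,y,z,yaw,pit,roll=v
    return np.array([x,y,z])+R.from_euler('ZYX',[yaw,pit,roll]).apply(np.array(q)/1e3)
def run(n,obs,x0,pit=None):
    def f(v):
        v=v.copy()
        if pit is not None: v[4]=pit;v[5]=0
        return np.r_[np.concatenate([np.subtract(proj(k,W(v,q)),o) for k,q,o in obs]),v[2]*500,v[5]*20]
    r=least_squares(f,x0);print(n,r.x[:3].round(4),np.degrees(r.x[3:]).round(1),round(r.cost,2),r.fun.round(1))
init=[(c,(-65,-37,36),(207.6,217.9)),(c,(-65,37,36),(234.6,210.4)),(c,(85,-37,35),(225,275.5)),(c,(85,37,35),(252,266.5)),
(s,(85,37,35),(323.4,272)),(s,(85,-37,0),(320.3,306)),(s,(-65,-37,0),(249.9,298.9)),(s,(-83,0,113),(243.9,246))]
now=[(c,(85,37,35),(263.5,234)),(c,(-65,37,36),(201,234)),(c,(-65,-37,36),(201.5,263.5)),(c,(85,-37,35),(264,263.5)),
(s,(85,37,35),(294,253.5)),(s,(85,-37,35),(322.5,262.5)),(s,(-65,-37,0),(297,320)),(s,(-83,0,113),(277,282))]
run('init',init,[.5,-.01,0,-2.81,0,0]);run('now',now,[.475,-.005,0,-1.53,0,0])
run('init0',init,[.5,-.01,0,-2.81,0,0],0.);run('now0',now,[.475,-.005,0,-1.53,0,0],0.)
```

```text
init [ 0.5012 -0.0063 -0.0012] [-161.     0.6   -2.7] 6.67 [-1.3 -0.2  0.5 -1.6 -0.7  0.8  1.3  0.7  0.6 -1.3 -0.   1.4 -0.1 -0.4
 -0.3  0.  -0.6 -1. ]
now [ 0.4762 -0.0066 -0.001 ] [-87.5   3.   -0.6] 3.81 [-0.7 -0.9  0.6 -0.2  0.2  0.7 -0.7 -0.3 -0.4 -0.8  1.5 -0.1 -0.2  1.
 -0.1 -0.7 -0.5 -0.2]
init0 [ 0.5014 -0.0082 -0.001 ] [-161.6    0.     0. ] 8.35 [-0.9 -0.3  0.9 -1.6 -1.1  0.8  1.   0.9  0.9 -2.  -0.   1.2  0.2 -0.6
 -0.9  1.  -0.5  0. ]
now0 [ 0.4767 -0.0087 -0.0007] [-87.9   0.    0. ] 10.85 [-0.5 -0.9  0.9 -0.3  0.4  0.5 -0.7 -0.1 -0.  -2.5  1.8 -1.5 -0.3  1.2
 -0.8  2.1 -0.3  0. ]
```

Run:
```python
from look import *
c=cam('top');s=cam('side')
def W(v,q): return np.array(v[:3])+R.from_euler('ZYX',np.radians(v[3:])).apply(np.array(q)/1e3)
for v in ([.4767,-.0087,-.0007,-87.9,0,0],[.4762,-.0066,-.001,-87.5,3,-.6]):
    print([tuple(np.round(proj(s,W(v,q)),1)) for q in ((85,-37,0),(85,-37,35),(85,37,35),(-65,37,36),(-65,-37,36),(-101,0,0),(-83,0,113))])
g=cv2.cvtColor(s['pixels'],cv2.COLOR_RGB2GRAY)
for y in range(250,284): print(y,' '.join(f'{v:3d}' for v in g[y,312:330]))
o=cv2.imread('pics/set4.png',0);print('moved',np.abs(o[245:330,260:335].astype(int)-g[245:330,260:335]).mean())
for n in('side0','f_s'):
  a=cv2.imread(f'pics/{n}.png',0);k=a[155:190,325:365]<60;y,x=np.nonzero(k[:, :36]);print(n,x.mean()+325,y.mean()+155)
a,b=cv2.imread('pics/top0.png').astype(int),c['pixels'][:,:,::-1].astype(int)
for nm,(x0,x1,y0,y1) in dict(small=(282,312,196,228),large=(358,395,140,182),beaker=(326,352,156,182)).items(): print(nm,np.abs(a-b)[y0:y1,x0:x1].mean().round(1))
```

```text
[(np.float64(323.3), np.float64(271.8)), (np.float64(324.4), np.float64(261.0)), (np.float64(294.0), np.float64(251.0)), (np.float64(263.8), np.float64(297.4)), (np.float64(297.2), np.float64(310.1)), (np.float64(272.5), np.float64(328.2)), (np.float64(276.2), np.float64(284.1))]
[(np.float64(322.8), np.float64(273.7)), (np.float64(324.0), np.float64(262.4)), (np.float64(293.6), np.float64(252.7)), (np.float64(263.9), np.float64(296.8)), (np.float64(297.5), np.float64(309.0)), (np.float64(272.5), np.float64(327.6)), (np.float64(277.0), np.float64(281.2))]
250 206 205 206 206 208 206 205 206 204 206 205 207 207 209 209 208 208 207
251 205 204 205 206 207 206 204 205 205 205 205 206 206 208 207 208 208 207
252 206 202 205 206 205 205 205 204 206 207 205 206 206 207 206 206 207 207
253 205 203 205 206 205 205 206 207 207 205 206 206 206 205 206 206 206 206
254 204 205 205 205 204 206 205 206 205 206 205 205 206 204 205 205 205 207
255 206 203 205 205 205 205 206 207 207 206 206 206 206 205 205 205 206 205
256 205 206 206 204 205 205 204 204 206 205 205 206 206 205 205 206 206 205
257 20
[... 1483 characters left out ...]
11 208 208 208 210 208 207 208
277 109 108 106  87  50  34  47  98 167 204 210 206 208 208 209 208 208 207
278 110 108  98  65  39  36  67 130 189 207 208 205 208 208 210 208 208 208
279 113 109  83  48  35  46  95 162 203 210 208 207 207 207 209 209 209 208
280 119 106  62  36  37  64 128 187 208 208 207 206 208 208 210 209 209 207
281 119  88  48  32  47  92 162 203 209 206 206 207 207 209 209 209 208 208
282 103  62  37  36  63 123 184 206 207 207 206 207 207 206 208 210 209 208
283  83  45  34  45  91 154 187 193 197 200 203 204 207 208 207 209 210 208
moved 1.3236078431372549
side0 343.7530266343826 174.363196125908
f_s 343.4987146529563 175.04370179948586
small 7.0
large 6.4
beaker 7.4
```

Run:
```python
from look import *
st()
for n,f in(('top0','f_t'),):
  for nm in(n,f):
    a=cv2.imread(f'pics/{nm}.png').astype(int);m=(a[...,0]-a[...,2]>50)
    for x0,x1,y0,y1 in((282,312,196,228),(358,395,140,182)):
      y,x=np.nonzero(m[y0:y1,x0:x1]);print(nm,(x.mean()+x0).round(1),(y.mean()+y0).round(1))
print(arm.sign_off())
```

```text
40.05 [ 0.4881 -0.3265  0.2314] [ 0.7  -0.2   0.03] [ 0.041  0.021 -0.009] [[-0.999, -0.002, 0.039], [-0.039, 0.002, -0.999], [0.002, -1.0, -0.002]] 1.0022111730097603
top0 297.2 209.9
top0 379.5 155.2
f_t 297.2 210.0
f_t 379.5 155.1
the job is handed in; nothing more can be done
None
```

The job is done and handed in at about 40 s of the 72 s allowed; the hand-in reports no verdict.

**What I did:**
- I slid the shutter open to its end stop and lifted the tray by its handle.
- The interface can't tilt the tool, so I tipped the tray by pivoting its handle in the pads. I pressed the nose against the station's outer wall first, then against the well's inner wall, reaching about 47°. Both dishes then slid out.
- I set the tray back down on the worktop nose first and slid the shutter shut to its end stop.

**Last checks:**
- **Dishes:** before closing, the top and side views showed both inside the well. One lies flat and one stands on edge at the -y wall, well below the mouth.
- **Shutter:** the tool was at y = -0.425 pressed against the open stop and -0.328 against the shut stop. That is about 96 mm, the full travel.
- **Bystanders:** both bottle caps are within 0.1 px of where they started. The beaker was compared only by picture difference, which showed no obvious change.
- **Robot:** the gripper is open and raised clear of everything.

**Checks that disagreed or went wrong:**
- **Tray level:** a free fit of the tray's pose gave 3–5° of nose-down tilt, the high end over the 4.5° limit. The fit is only good to a few degrees, since the corners were read by hand to 1–2 px. The nose's bottom corner matches the flat pose within about 1 px, and nothing lies under the tray, so I took it as flat.
- **First push in the well:** the nose caught the shutter's edge, with 24 N sideways and 38 N upward at the wrist, so I backed off and tried again lower.
- **Grip slip:** the tray shifted at least 1 cm in the pads while I tipped it.

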